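Lock a toggle post in a slotted base and fit its V-rest

ROBOT

A 6-joint arm with a two-finger parallel gripper is mounted at the origin on a cart in front of the work surface, level with it; the furniture and walls round the work are solid. World frame = base frame: x ahead of the robot, y to its left, z up, the work surface at z = 0. Lengths are in m, angles in degrees, forces in N, time in s.
With the tool pointing down it reaches from about 0.25 to 0.725 m from the base axis. Payload 4 kg.
Tool frame: the origin (TCP) lies midway between the tips of the shut fingers; the grasp point (between the pads) lies 19 mm behind it; z points along the fingers, y is the line along which they close (so a half turn about z gives the same grasp; the last joint's range is limited). The gripper opens to 85 mm and grips with 20 to 120 N. Pads are 22 mm wide; open, the fingers measure 114 mm over their backs; the gripper's body (76 mm by 85 mm) begins 54 mm behind the grasp point. The pads swing forward as they close: fully open they stand 13 mm farther back than shut.
Start: joints at [-64.114, 13.785, 0.286, 76.501, 0, 90], TCP at [0.218, -0.45, 0.231] pointing down, gripper open.
Joint ranges: [-155.79, 155.79], [-60.16, 107.12], [-62.33, 73.08], [-114, 123.19], [-81.49, 82.49], [-180, 180]. Speed limits (degrees/s): [159.86, 159.86, 180, 180, 180, 180].

INTERFACE

Orientations are given as [roll, pitch, yaw] about the fixed x, y, z axes, in that order (R = Rz(yaw) Ry(pitch) Rx(roll)).
In Python, from workcell import bot gives the robot as it stands. The module is installed in compiled form; this text tells all that it offers.
- The arm moves only by the shell command python3 -m crank 'ROWS' [FORCE]. ROWS is JSON, a list of rows, each a list of 3 entries, a list of its own where there are three numbers: the shift along the world's x, y, z in m, then the turn, a rotation vector about the world's x, y, z in rad, then the closure, from -1 (fully open) to 1 (shut), so that 0 is half open. A call has 1 to 12 rows; each row shifts and turns the commanded pose from where the row before left it; what a row does not reach is not made up. A row lasts 1/8 s, in which the tool goes at most 62.5 mm and 10.7 degrees, less where a joint would pass 70% of its speed; a pose out of reach is approached as far as the arm can. A call with a gripper value outside its range is refused whole. The fingers move at their own pace and stop on an object; FORCE is the grip in N (left out, the last holds). Time passes only in rows, so rows that do not move let the fingers close. It gives the time, the measured TCP pose, the force, the opening and the grip force at its end, in the units of the state.
- bot.sense(): the state, without advancing time (a new reading comes with each control period).
- bot.read_camera(name): name is "scene" or "top"; returns the picture (480x640x3 uint8, blue, green, red); there is no depth.
- bot.camera_params(name): a dict with "fovy" (degrees; the focal length in pixels is half the picture's height over the tangent of half this angle, whatever the lens; pixels are square), "cx", "cy" (the principal point, pixels), "extrinsics" (4x4, takes a point from camera to world coordinates). Camera axes: x right, y down, z forward; pixel columns grow to the right and rows downward; lengths in m; the calibration is good to about 2 mm. A picture is of the moment at which its call begins. camera_params takes no time and is no camera call.
- bot.sign_off(): hands the job in; it is judged then, once.
The state is a dict: "time": time; "joint_positions": joint angles; "qvel": joint speeds; "joint_torque": joint torques, N m; "ee_pos": TCP position; "eef_rot": TCP orientation; "ft_force": force on the tool from outside, world axes, zero at the start; "wrist_torque": the same for the moment, N m; "opening": opening from 0.0 (shut) to 1.0 (fully open); "gripper_force": force on a finger pad.
Only numpy, scipy, OpenCV 4.12 (cv2) and the standard library are available. Lean on these libraries where they do the work, as an engineer would, in place of code of your own. Each camera call takes 0.05 s, during which the arm holds its last target. There are 200 camera calls.

TASK

Set up the small V-rest support: take the toggle post out of its wooden block, lower its T-foot through the slot of the steel base until the flange lies on the base, then give it a quarter turn so that the foot lies across underneath the slot and holds. After that take the V-rest out of its block and slide its stem fully home into the bore on top of the post; leave everything standing upright, do not tip the post over at any time, and do not disturb the small things standing around.

Things in the scene. Friction and masses are not known exactly. Their poses are not given: they have to be found in the camera images.
- base_slot (a point): Centre of the slot, at the top face of the plain steel box-channel base (150 x 110 x 30 mm, fixed on the desk). x along the 150 mm side and the slot, z up. Slot 48 (x) x 16 (y) mm through the 8 mm thick top; under it a cavity 18 mm deep, 72 mm wide in y, where the post's foot can turn freely.
- post_mid (a point): Loose toggle post (bare metal, 112 mm tall, 0.3 to 0.55 kg): point on its axis half-way up, 56 mm above its foot's underside; z up, x along the foot. From below: T-foot 44 (x) x 12 (y) x 10 mm, round neck 12 mm dia x 12 mm high, flange 60 x 40 x 6 mm, rectangular column 40 (x) x 30 (y) x 84 mm, all centred. Starts upright in post_stand, flange on its top.
- post_foot (a point): Centre of the post's T-foot, on the post's axis, 5 mm above the foot's underside; axes as post_mid. With the flange lying on the base the foot's top is 12 mm below the base's top face, so it has 4 mm vertical play under the 8 mm thick top: it can turn with the flange lying on the base or less than 4 mm above it.
- post_mouth (a point): Centre of the mouth of the bore in the column's top face, 112 mm above the underside of the foot; axes as post_mid. The bore is 19.5 mm in diameter and 44 mm deep, with a 2 mm chamfer at its mouth.
- rest_mid (a point): Loose V-rest (bare aluminium V-block on a steel stem, 74 mm tall, about 0.15 kg): point on its axis half-way up, 37 mm above the stem's lower end; z up, x along the V-trough. Stem 18 mm dia, 40 mm long, chamfered over its lowest 4 mm to 12 mm dia; above it the block, 60 (x) x 46 (y) x 34 mm with parallel upright sides. Starts upright, stem in the hole of rest_stand.
- rest_shoulder (a point): Point on the V-rest's axis at the underside of its block, 40 mm above the stem's lower end; it meets post_mouth when the stem is fully home. Axes as rest_mid.
- post_stand: Plain wooden block 90 x 70 x 30 mm, fixed, in whose slot (along its x) the post stands at the start; origin at the centre of its underside, on the desk.
- rest_stand: Plain wooden block 80 x 70 x 46 mm, fixed, with a hole 21 mm in diameter in which the V-rest stands at the start; origin at the centre of its underside, on the desk.
- bottle_amber: Loose bystander: amber dropper bottle 29 mm in diameter, 102 mm tall; origin at the centre of its underside.
- eyepiece: Loose bystander: black eyepiece 39 mm in diameter, 46 mm tall, standing; origin at the centre of its underside.
- rubber: Loose bystander: eraser 19 x 44 x 12 mm lying on the desk; origin at the centre of its underside.

How it is judged:
By the outcome, as a careful person would: the job done as asked, in the order asked, and still so for the second after the job is handed in, with the robot touching nothing.
It also fails if it takes over 51 s, if anything falls off the work surface, if the arm or the gripper's body presses on something with over 40 N, if the wrist force passes 120 N, or if a joint passes its speed limit or range.

## Working session

There is one attempt and no reset: what is moved stays moved. The work goes in short steps, Python scripts to look and compute and a shell command to move; the robot and the scene stay as the last step left them, time stands still between calls to the robot, and variables do not carry over. Pictures are saved under pics/ and viewed, at most 10 in all, crops included, and the job is handed in when it is done.

```bash
mkdir -p pics; python3 - <<'E'
from workcell import bot
import cv2
for n in("scene","top"):
    cv2.imwrite(f"pics/{n}0.png",bot.read_camera(n)); print(n,bot.camera_params(n))
s=bot.sense();print(s)
E
```

```text
scene {'fovy': 44.20217265990675, 'cx': 326.32877805198353, 'cy': 242.87603993003998, 'extrinsics': array([[-0.76388279, -0.49118088,  0.41859817,  0.04697072],
       [-0.64534008,  0.57696749, -0.50064428,  0.43241937],
       [ 0.00438937, -0.65257173, -0.75771424,  0.82848221],
       [ 0.        ,  0.        ,  0.        ,  1.        ]])}
top {'fovy': 45.03161317931824, 'cx': 321.96899596997343, 'cy': 236.9722051605103, 'extrinsics': array([[ 0.00265135, -0.98301389,  0.18351205,  0.27061339],
       [-0.99991386, -0.00496516, -0.01215017, -0.02301304],
       [ 0.01285495, -0.18346403, -0.98294237,  1.1484599 ],
       [ 0.        ,  0.        ,  0.        ,  1.        ]])}
{'time': 0.1, 'joint_positions': array([-6.41145629e+01,  1.38292781e+01,  2.21355164e-01,  7.65009677e+01,
       -1.26946290e-03,  8.99992738e+01]), 'qvel': array([-0.07529217, -0.02526093,  0.21471005, -0.09923573, -0.01842888,
        0.06935779]), 'joint_torque': array([-1.08233801e-04, -3.73138225e+01,  2.53009808e+01,  1.08269558e-02,
       -1.61461918e-05,  6.56031347e-06]), 'ee_pos': array([ 0.21803545, -0.4493323 ,  0.23048928]), 'eef_rot': array([-1.79891109e+02,  1.26808046e-03,  2.58861657e+01]), 'ft_force': array([-0.78766034,  0.29075898,  0.25609891]), 'wrist_torque': array([ 0.05340187, -0.00411215, -0.0005063 ]), 'gripper_force': 0.0, 'opening': 0.9979387244748806}
```

View pics/scene0.png

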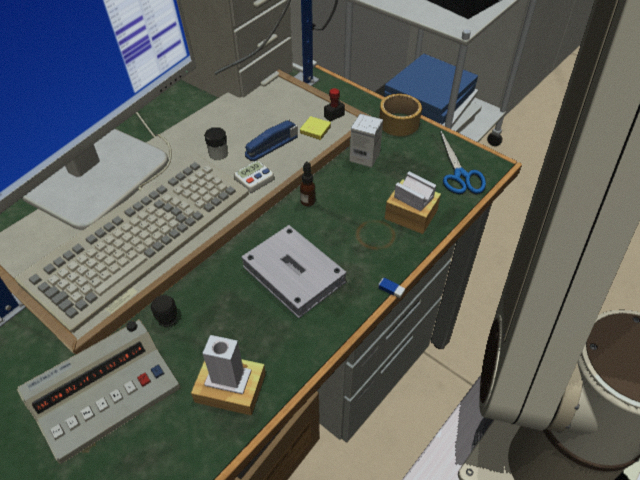

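View pics/top0.png

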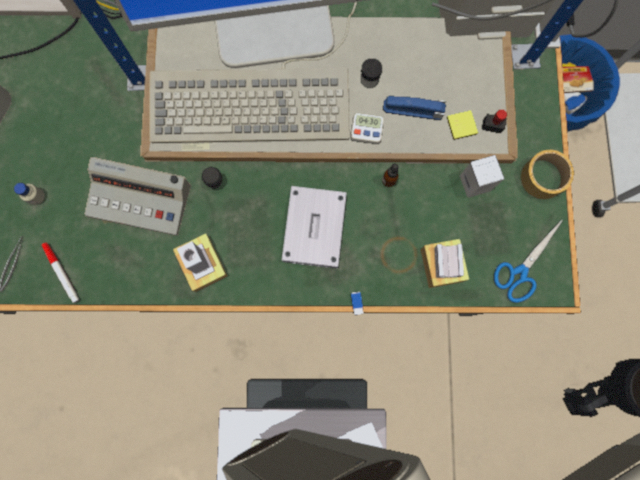

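```bash
cat > h.py <<'E'
import numpy as np, cv2
from workcell import bot
def K(n):
    p=bot.camera_params(n); f=240/np.tan(np.radians(p["fovy"]/2)); return f,p["cx"],p["cy"],p["extrinsics"]
def plane(n,uv,z):
    f,cx,cy,E=K(n); uv=np.atleast_2d(np.array(uv,float))
    d=np.c_[(uv[:,0]-cx)/f,(uv[:,1]-cy)/f,np.ones(len(uv))]@E[:3,:3].T
    return E[:3,3]+d*((z-E[2,3])/d[:,2])[:,None]
def proj(n,P):
    f,cx,cy,E=K(n); q=(np.atleast_2d(P)-E[:3,3])@E[:3,:3]; return q[:,:2]/q[:,2:]*f+[cx,cy]
def crop(im,c,w,s):
    x,y=c[0]-w//2,c[1]-w//2
    return cv2.resize(im[y:y+w,x:x+w],None,fx=s,fy=s,interpolation=cv2.INTER_CUBIC)
def rect(n,mask,z):
    "largest blob -> world rect on plane z: centre, sizes, long-axis yaw"
    c=max(cv2.findContours(mask,0,1)[0],key=cv2.contourArea).reshape(-1,2)
    r=cv2.minAreaRect((plane(n,c,z)[:,:2]*1000).astype(np.float32))
    b=cv2.boxPoints(r); e=[b[1]-b[0],b[2]-b[1]]; e=max(e,key=np.linalg.norm)
    return np.round(r[0],1),np.round(r[1],1),round(np.degrees(np.arctan2(e[1],e[0]))%180,1)
E
python3 - <<'E'
from h import *
t=cv2.imread("pics/top0.png"); s=cv2.imread("pics/scene0.png")
top=np.hstack([crop(t,c,66,4) for c in((200,262),(314,227),(447,262))])
sc=np.hstack([crop(s,c,w,264/w) for c,w in(((229,372),88),((294,270),110),((413,200),66))])
cv2.imwrite("pics/m1.png",np.vstack([top,sc]))
h=cv2.cvtColor(t,cv2.COLOR_BGR2HSV)
def box(m,c,w):
    o=np.zeros_like(m); o[c[1]-w:c[1]+w,c[0]-w:c[0]+w]=m[c[1]-w:c[1]+w,c[0]-w:c[0]+w]; return o
gray=((h[...,1]<50)&(h[...,2]>110)).astype(np.uint8)
wood=((h[...,0]>12)&(h[...,0]<35)&(h[...,1]>90)&(h[...,2]>100)).astype(np.uint8)
print("base",rect("top",box(gray,(314,227),50),.03))
print("slot",rect("top",box(1-gray,(314,226),18),.03))
print("pstand",rect("top",box(wood,(200,262),32),.03))
print("rstand",rect("top",box(wood,(447,262),30),.046))
print("rest",rect("top",box(gray,(450,260),24),.08))
for n,c,z in(("bottle",(391,175),.05),("eyep",(211,177),.046),("rub",(357,302),.012)): print(n,plane("top",c,z).round(3))
E
```

```text
base (array([501.7, -20.5]), array([112.8, 156.4]), np.float32(173.5))
slot (array([523.6, -22.9]), array([ 0. , 11.9]), np.float32(90.3))
pstand (array([429.3, 202.4]), array([92.5, 72.7]), np.float32(26.6))
rstand (array([ 427.4, -272.7]), array([82.2, 65.6]), np.float32(10.8))
rest (array([ 427.5, -276.2]), array([62.6, 49.1]), np.float32(2.8))
bottle [[ 0.601 -0.172  0.05 ]]
eyep [[0.596 0.182 0.046]]
rub [[ 0.354 -0.106  0.012]]
```

View pics/m1.png

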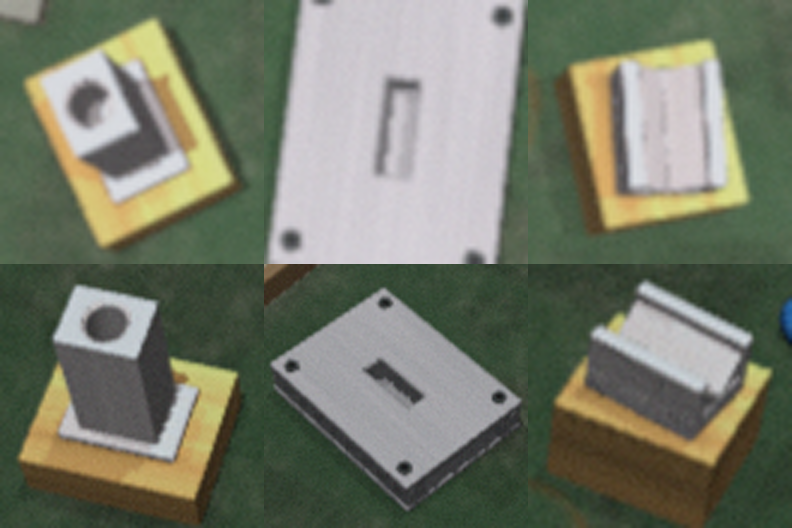

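```bash
python3 - <<'E'
from h import *
def pt(p,o): return np.array(p)/4+o
def q(name,n,c,z):
    P=plane(n,c,z)[:,:2]*1000; m=P.mean(0); e=[np.linalg.norm(P[(i+1)%4]-P[i]) for i in range(4)]
    d1=(P[1]-P[0])+(P[2]-P[3]); d2=(P[2]-P[1])+(P[3]-P[0])
    print(name,n,m.round(1),np.round(e,1),[round(np.degrees(np.arctan2(d[1],d[0]))%180,1) for d in(d1,d2)])
o=(167,229)
q("col","top",pt([(38,80),(103,52),(138,120),(78,152)],o),.12)
q("flange?","top",pt([(38,80),(103,52),(138,120),(78,152)],o),.12)
print("mouth",plane("top",pt((88,104),o),.12)*1000)
q("slot","top",pt([(388-264,78),(420-264,82),(410-264,178),(376-264,174)],(281,194)),.03)
o=(414,229)
q("rest","top",pt([(621-528,62),(716-528,62),(726-528,188),(618-528,192)],o),.08)
S=lambda p,w,c: (np.array(p,float)-[0,0])*w/264+np.array(c)-w/2
q("col","scene",S([(54,337-264),(78,286-264),(157,300-264),(137,359-264)],88,(229,372)),.12)
print("mouth",plane("scene",S((107,323-264),88,(229,372)),.12)*1000)
q("slot","scene",S([(364-264,370-264),(379-264,358-264),(423-264,395-264),(408-264,407-264)],110,(294,270)),.03)
q("base","scene",S([(271-264,365-264),(383-264,290-264),(522-264,401-264),(406-264,487-264)],110,(294,270)),.03)
q("rest","scene",S([(591-528,329-264),(643-528,282-264),(752-528,336-264),(703-528,392-264)],66,(413,200)),.08)
E
```

```text
col top [430.  201.9] [31.3 35.2 29.9 37.8] [np.float64(116.7), np.float64(29.9)]
flange? top [430.  201.9] [31.3 35.2 29.9 37.8] [np.float64(116.7), np.float64(29.9)]
mouth [[428.56704327 202.40878905 120.        ]]
slot top [501.5 -22.3] [16.  48.6 16.8 48.7] [np.float64(83.2), np.float64(173.9)]
rest top [ 426.7 -274.8] [44.7 59.5 50.5 61.4] [np.float64(91.4), np.float64(179.4)]
col scene [427.6 202.2] [28.  38.1 31.3 40.4] [np.float64(117.1), np.float64(26.5)]
mouth [[426.31438885 203.09111033 120.        ]]
slot scene [500.6 -20.4] [15.4 47.5 15.  47.2] [np.float64(87.1), np.float64(174.3)]
base scene [499.6 -20.6] [107.9 148.6 109.3 147.2] [np.float64(83.2), np.float64(174.1)]
rest scene [ 426.5 -275.9] [41.6 58.9 44.7 62. ] [np.float64(92.3), np.float64(0.9)]
```

```bash
python3 -m crank '[[[0.0175,0.0543,0],[0,0,0.18],-1],[[0.0175,0.0543,0],[0,0,0.18],-1],[[0.0175,0.0543,0],[0,0,0.18],-1],[[0.0175,0.0543,0],[0,0,0.18],-1],[[0.0175,0.0543,0],[0,0,0.18],-1],[[0.0175,0.0543,0],[0,0,0.18],-1],[[0.0175,0.0543,0],[0,0,0.18],-1],[[0.0175,0.0543,0],[0,0,0.18],-1],[[0.0175,0.0543,0],[0,0,0.18],-1],[[0.0175,0.0543,0],[0,0,0.18],-1],[[0.0175,0.0543,0],[0,0,0.18],-1],[[0.0175,0.0543,0],[0,0,0.18],-1]]' 40; python3 -c "
from workcell import bot
print(bot.sense()['joint_positions'])"
```

```text
time: 1.6
ee_pos: [0.4283, 0.2036, 0.231]
eef_rot: [-180.0, 0.0, 150.0]
ft_force: [0.6, -0.2, 0.5]
opening: 1.002
gripper_force: 0.0
[ 2.54410620e+01  1.08998807e+01 -3.44503893e+00  7.56815986e+01
 -1.86092516e-02  5.54276596e+01]
```

```bash
python3 -m crank '[[[0,-0.0012,0],[0,0,0.166],-1],[[0,0,-0.01],[0,0,0.166],-1],[[0,0,-0.01],[0,0,0.166],-1],[[0,0,-0.01],[0,0,0.166],-1],[[0,0,-0.01],[0,0,0.166],-1],[[0,0,-0.01],[0,0,0.166],-1],[[0,0,-0.02],[0,0,0],-1],[[0,0,0],[0,0,0],-1]]'; python3 - <<'E'
from h import *
s=bot.read_camera("scene");t=bot.read_camera("top")
cv2.imwrite("pics/m2.png",np.hstack([crop(s,(230,350),130,3),crop(t,(200,250),130,3)]))
E
```

```text
time: 2.6
ee_pos: [0.4268, 0.1999, 0.1596]
eef_rot: [180.0, -0.3, -153.3]
ft_force: [0.3, 0.2, -0.0]
opening: 1.003
gripper_force: 0.0
```

View pics/m2.png

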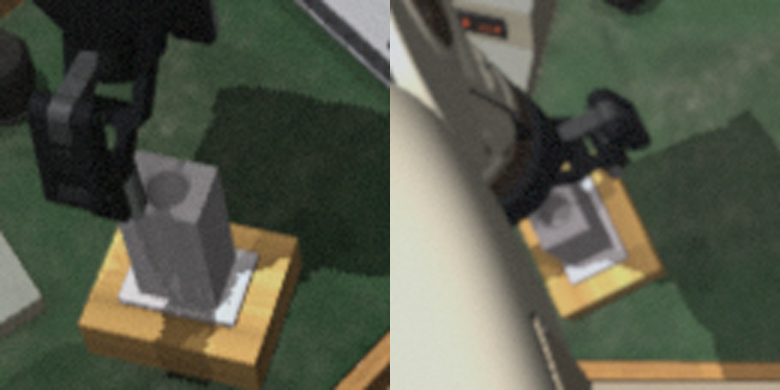

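```bash
python3 - <<'E'
from h import *
s=bot.sense(); p=s["ee_pos"]; a=np.radians(s["eef_rot"][2]); y=np.array([np.sin(a),-np.cos(a),0]); print(p,s["eef_rot"],s["joint_positions"])
b=p+[0,0,.013]
for n,c in(("scene",(230,350)),("top",(200,250))):
    print(n,((proj(n,[p,b+.0425*y,b-.0425*y,[.4285,.2024,.12],[.4285,.2024,.03]])-np.array(c)+65)*3).round())
E
```

```text
[0.4281736  0.2005067  0.16139837] [ 1.79999539e+02 -3.43938935e-02 -1.53293729e+02] [ 2.50932504e+01  1.32823931e+01 -1.11338675e+01  6.56181326e+01
 -5.07725460e-04 -1.61302023e+00]
scene [[156. 133.]
 [116. 200.]
 [185.  39.]
 [165. 184.]
 [189. 279.]]
top [[150. 200.]
 [ 76. 229.]
 [213. 163.]
 [162. 210.]
 [192. 231.]]
```

```bash
python3 -m crank '[[[0,0.002,-0.02],[0,0,0],-1],[[0,0,-0.03],[0,0,0],-1],[[0,0,-0.03],[0,0,0],-1],[[0,0,0],[0,0,0],1],[[0,0,0],[0,0,0],1],[[0,0,0],[0,0,0],1],[[0,0,0],[0,0,0],1],[[0,0,0],[0,0,0],1],[[0,0,0],[0,0,0],1]]' 60
```

```text
time: 3.82
ee_pos: [0.4295, 0.2034, 0.083]
eef_rot: [180.0, 0.2, -153.3]
ft_force: [-1.1, 0.9, 7.2]
opening: 0.345
gripper_force: 59.6
```

```bash
python3 -m crank '[[[0,0,0.015],[0,0,0],1],[[0,0,0.015],[0,0,0],1],[[0,0,0.02],[0,0,0],1],[[0.004,-0.01,0.01],[0,0,-0.08],1],[[0.012,-0.038,0],[0,0,-0.1],1],[[0.014,-0.044,0],[0,0,-0.1],1],[[0.014,-0.044,0],[0,0,-0.1],1],[[0.014,-0.044,0],[0,0,-0.1],1],[[0.0105,-0.033,0],[0,0,-0.0925],1],[[0.004,-0.0104,0],[0,0,0],1],[[0,0,0],[0,0,0],1],[[0,0,0],[0,0,0],1]]'; python3 - <<'E'
from h import *
s=bot.read_camera("scene");t=bot.read_camera("top")
cv2.imwrite("pics/s3.png",s);cv2.imwrite("pics/t3.png",t)
cv2.imwrite("pics/m3.png",np.hstack([crop(s,(295,240),130,3),crop(t,(310,220),130,3)]))
p=bot.sense();print(p["ee_pos"],p["eef_rot"],p["ft_force"],p["opening"])
E
```

```text
time: 5.32
ee_pos: [0.5001, -0.0198, 0.1409]
eef_rot: [180.0, -0.1, 174.0]
ft_force: [0.4, -0.2, -4.7]
opening: 0.343
gripper_force: 60.9
[ 0.50029812 -0.01971182  0.14118034] [ 1.79986243e+02 -4.05767852e-02  1.74028246e+02] [-0.34083235 -0.27443766 -5.13550173] 0.34424552587181995
```

View pics/m3.png

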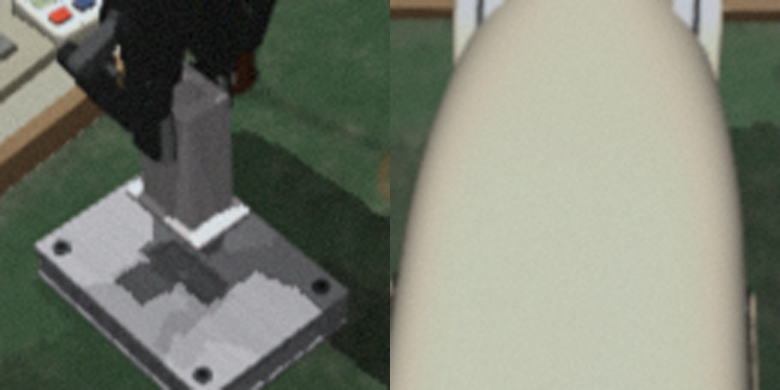

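```bash
python3 - <<'E'
from h import *
s=cv2.imread("pics/s3.png")
p=bot.sense()["ee_pos"]; a=np.radians(-6)
R=np.array([[np.cos(a),-np.sin(a)],[np.sin(a),np.cos(a)]])
def q(cx,cy,hx,hy,z): return np.c_[np.array([[hx,hy],[-hx,hy],[-hx,-hy],[hx,-hy]])@R.T+[cx,cy],[z]*4]
zf=p[2]-.083+.036
F=proj("scene",q(p[0],p[1],.03,.02,zf)); S=proj("scene",q(.501,-.021,.024,.008,.03)); B=proj("scene",q(.501,-.021,.075,.055,.03))
w=crop(s,(295,240),130,5)
for Q,c in((F,(0,0,255)),(proj("scene",q(p[0],p[1],.03,.02,zf-.006)),(0,255,255)),(S,(0,255,0)),(B,(255,0,0))):
    cv2.polylines(w,[((Q-[230,175])*5).round().astype(int)],True,c,1)
cv2.imwrite("pics/m4.png",w[20:620])
E
```

```text
(no output)
```

View pics/m4.png

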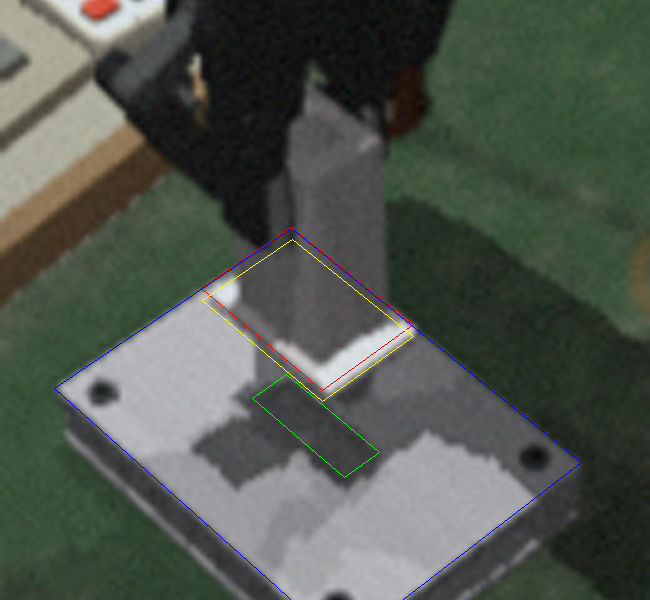

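```bash
python3 -m crank '[[[0.0007,-0.0013,-0.015],[0,0,0],1],[[0,0,-0.015],[0,0,0],1],[[0,0,-0.006],[0,0,0],1],[[0,0,-0.004],[0,0,0],1],[[0,0,-0.004],[0,0,0],1],[[0,0,0],[0,0,0],1]]'
```

```text
time: 6.18
ee_pos: [0.501, -0.0222, 0.0968]
eef_rot: [-180.0, -0.1, 173.9]
ft_force: [-0.6, -0.4, -5.0]
opening: 0.344
gripper_force: 60.9
```

```bash
python3 -m crank '[[[0,0.001,-0.006],[0,0,0],1],[[0,0,-0.004],[0,0,0],1],[[0,0,-0.002],[0,0,0],1],[[0,0,0],[0,0,0],1],[[0,0,0],[0,0,0.08],1],[[0,0,0],[0,0,0.12],1]]'
```

```text
time: 6.92
ee_pos: [0.5017, -0.0212, 0.0855]
eef_rot: [-180.0, 0.0, -174.4]
ft_force: [-0.3, 1.2, -6.3]
opening: 0.342
gripper_force: 60.9
```

```bash
python3 -m crank '[[[0,0,-0.001],[0,0,0.13],1],[[0,0,0],[0,0,0.155],1],[[0,0,0],[0,0,0.155],1],[[0,0,0],[0,0,0.155],1],[[0,0,0],[0,0,0.155],1],[[0,0,0],[0,0,0.155],1],[[0,0,0],[0,0,0.155],1],[[0,0,0],[0,0,0.155],1],[[0,0,0],[0,0,0.156],1],[[0,0,0],[0,0,0],1]]'
```

```text
time: 8.18
ee_pos: [0.5016, -0.0212, 0.0845]
eef_rot: [-180.0, 0.0, -96.2]
ft_force: [-0.3, -0.5, -5.6]
opening: 0.34
gripper_force: 60.9
```

```bash
python3 -m crank '[[[0,0,-0.001],[0,0,0],1],[[0,0,0],[0,0,0],1]]';  python3 -m crank '[[[0,0,-0.001],[0,0,0],1],[[0,0,0],[0,0,0],1]]'
```

```text
time: 8.43
ee_pos: [0.5015, -0.0211, 0.0833]
eef_rot: [-180.0, 0.0, -96.1]
ft_force: [-0.2, 0.7, -4.7]
opening: 0.346
gripper_force: 61.1
time: 8.68
ee_pos: [0.5016, -0.0212, 0.0832]
eef_rot: [-180.0, -0.0, -96.1]
ft_force: [-4.2, -0.3, 4.4]
opening: 0.344
gripper_force: 61.9
```

```bash
python3 -m crank '[[[0,0,0],[0,0,0],0.3],[[0,0,0],[0,0,0],-0.3],[[0,0,0],[0,0,0],-1],[[0,0,0],[0,0,0],-1],[[0,0,0],[0,0,0],-1],[[0,0,0.015],[0,0,0],-1],[[0,0,0.025],[0,0,0],-1],[[0,0,0.04],[0,0,0],-1],[[0,0,0.03],[0,0,0],-1]]'; python3 -m crank '[[[-0.004,-0.014,0],[0,0,-0.1],-1],[[-0.008,-0.027,0],[0,0,-0.16],-1],[[-0.008,-0.027,0],[0,0,-0.17],-1],[[-0.008,-0.027,0],[0,0,-0.17],-1],[[-0.008,-0.027,0],[0,0,-0.17],-1],[[-0.008,-0.027,0],[0,0,-0.17],-1],[[-0.008,-0.027,0],[0,0,-0.17],-1],[[-0.008,-0.027,-0.01],[0,0,-0.17],-1],[[-0.008,-0.027,-0.02],[0,0,-0.167],-1],[[-0.0066,-0.0243,-0.01],[0,0,0],-1],[[0,0,0],[0,0,0],-1]]'; python3 - <<'E'
from h import *
s=bot.read_camera("scene");t=bot.read_camera("top")
cv2.imwrite("pics/s5.png",s);cv2.imwrite("pics/t5.png",t)
cv2.imwrite("pics/m5.png",np.hstack([crop(s,(294,250),130,3),crop(s,(413,190),130,3)]))
p=bot.sense();print(p["ee_pos"],p["eef_rot"],p["opening"])
E
```

```text
time: 9.8
ee_pos: [0.5021, -0.0212, 0.1951]
eef_rot: [-179.8, 0.0, -96.1]
ft_force: [-0.4, -0.1, 0.5]
opening: 1.001
gripper_force: 0.0
time: 11.18
ee_pos: [0.4262, -0.2766, 0.1524]
eef_rot: [180.0, -0.0, -179.1]
ft_force: [0.8, -0.1, -0.4]
opening: 0.999
gripper_force: 0.0
[ 0.42713525 -0.27541609  0.15312414] [-1.79998917e+02  5.06862532e-02 -1.79011581e+02] 0.9953927796821403
```

View pics/m5.png

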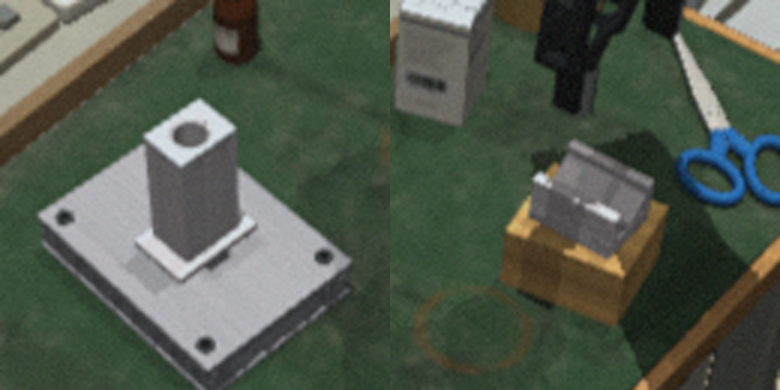

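```bash
python3 -m crank '[[[0,0,-0.03],[0,0,0],-1],[[0,0,-0.04],[0,0,0],-1],[[0,0,-0.034],[0,0,0],-1],[[0,0,0],[0,0,0],1],[[0,0,0],[0,0,0],1],[[0,0,0],[0,0,0],1],[[0,0,0],[0,0,0],1],[[0,0,0],[0,0,0],1]]' 50;  python3 - <<'E'
from h import *
print(plane("scene",(190/3+229,133/3+185),.12))
for n in("scene","top"):
    im=cv2.imread(f"pics/{n[0]}5.png",0); c=proj(n,[.5015,-.021,.12])[0]; print(n,c)
    x,y=c.round().astype(int); w=im[y-7:y+8,x-7:x+8]; m=(cv2.GaussianBlur(w,(3,3),0)<0.75*np.percentile(w,85)).astype(np.uint8)
    print('\n'.join(''.join('#' if v else '.' for v in r) for r in m))
    k,l,st,ce=cv2.connectedComponentsWithStats(m); i=l[7,7]; print(plane(n,ce[i]+[x-7,y-7],.12),st[i])
E
```

```text
time: 12.28
ee_pos: [0.4286, -0.2762, 0.0505]
eef_rot: [-179.9, 0.2, -179.0]
ft_force: [-0.2, 1.7, 6.0]
opening: 0.533
gripper_force: 53.6
[[ 0.49874336 -0.02216898  0.12      ]]
scene [290.58187302 228.92046032]
####...........
###............
##.............
...............
.....########..
...###########.
..#############
..#############
..#############
..#############
...##########..
....########...
..............#
.............##
............###
[[ 0.49901874 -0.02153919  0.12      ]] [ 2  4 13  8 89]
top [313.93182253 215.92524624]
...............
...............
.......###.....
.....#######...
....#########..
...##########..
...###########.
...###########.
...####....##..
...###.........
...............
...............
...............
...............
...............
[[ 0.50413253 -0.02220236  0.12      ]] [ 3  2 11  8 60]
```

```bash
python3 -m crank '[[[0,0,0.01],[0,0,0],1],[[0,0,0.015],[0,0,0],1],[[0,0,0.02],[0,0,0],1],[[0,0,0.025],[0,0,0],1],[[0,0,0.035],[0,0,0],1],[[0,0,0.025],[0,0,0],1],[[0,0,0],[0,0,0],1]]'; python3 -m crank '[[[0.004,0.014,0],[0,0,-0.02],1],[[0.008,0.028,0],[0,0,-0.02],1],[[0.01,0.034,0],[0,0,-0.02],1],[[0.01,0.034,0],[0,0,-0.02],1],[[0.01,0.034,0],[0,0,-0.02],1],[[0.01,0.034,0],[0,0,-0.02],1],[[0.009,0.033,0],[0,0,0],1],[[0.008,0.028,0],[0,0,0],1],[[0.004,0.0155,0],[0,0,0],1],[[0,0,0],[0,0,0],1],[[0,0,0],[0,0,0],1]]'; python3 - <<'E'
from h import *
s=bot.read_camera("scene")
cv2.imwrite("pics/s6.png",s)
p=bot.sense();e=p["ee_pos"];print(e,p["eef_rot"],p["ft_force"])
zb=e[2]-.0505+.006
w=crop(s,(290,210),150,4)
g=lambda P:tuple(((proj("scene",P)[0]-[215,135])*4).round().astype(int))
cv2.line(w,g([.5005,-.0215,.12]),g([.5005,-.0215,.04]),(0,0,255),1)
cv2.line(w,g([e[0],e[1],zb]),g([e[0],e[1],zb+.04]),(0,255,0),1)
cv2.imwrite("pics/m6.png",w)
E
```

```text
time: 13.15
ee_pos: [0.428, -0.2763, 0.1811]
eef_rot: [-179.8, 0.2, -179.0]
ft_force: [-0.1, 0.3, -1.1]
opening: 0.527
gripper_force: 52.7
time: 14.52
ee_pos: [0.4994, -0.0217, 0.1779]
eef_rot: [-180.0, -0.1, 174.1]
ft_force: [0.9, 0.0, -1.8]
opening: 0.528
gripper_force: 52.8
[ 0.49950538 -0.02187992  0.17809223] [-1.79968889e+02 -3.28079599e-02  1.74067990e+02] [ 0.79683087  0.13898077 -1.64986084]
```

View pics/m6.png

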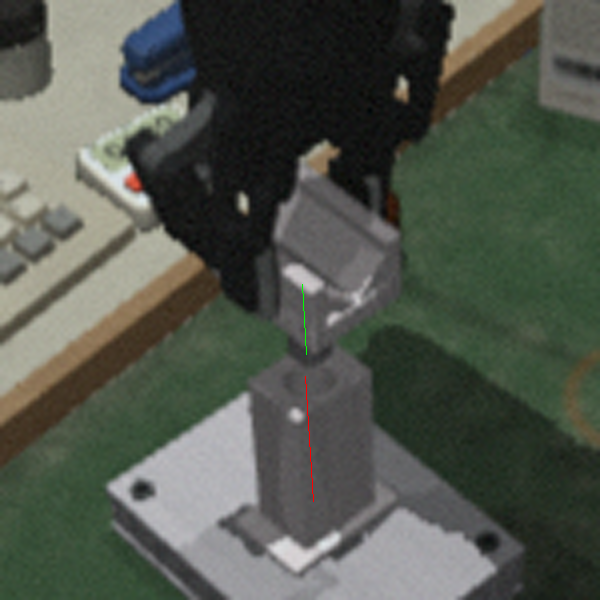

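```bash
python3 - <<'E'
from h import *
s=cv2.imread("pics/s6.png")
w=crop(s,(292,205),56,10); o=np.array([264,177])
e=bot.sense()["ee_pos"]; a=np.radians(-6); zs=e[2]-.0505+.046
R=np.array([[np.cos(a),-np.sin(a)],[np.sin(a),np.cos(a)]])
for z,c in((zs+.034,(0,255,0)),(zs,(0,0,255))):
    q=np.c_[np.array([[.03,.023],[-.03,.023],[-.03,-.023],[.03,-.023]])@R.T+e[:2],[z]*4]
    P=((proj("scene",q)-o)*10).round().astype(int); cv2.polylines(w,[P],True,c,1); print(P.tolist())
print(((proj("scene",[[e[0],e[1],zs],[e[0],e[1],zs-.04]])-o)*10).round())
cv2.imwrite("pics/m7.png",np.hstack([w[:, :],]))
E
```

```text
[[9, 104], [274, 311], [504, 159], [238, -39]]
[[25, 262], [283, 469], [506, 317], [248, 120]]
[[265. 290.]
 [275. 465.]]
```

View pics/m7.png

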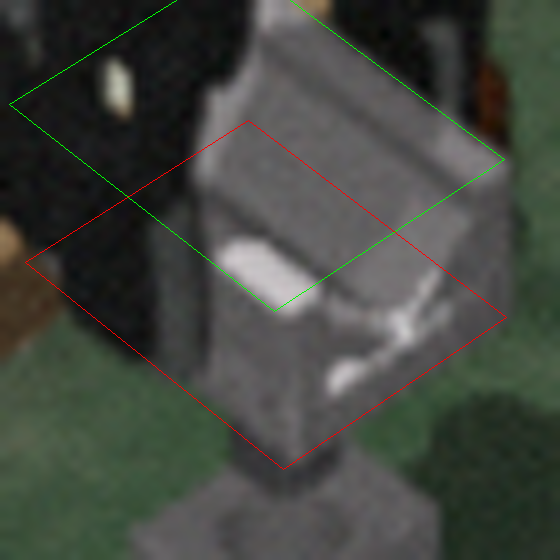

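```bash
python3 -m crank '[[[0.001,0.0003,-0.006],[0,0,0],1],[[0,0,-0.005],[0,0,0],1],[[0,0,-0.003],[0,0,0],1],[[0,0,-0.003],[0,0,0],1],[[0,0,0],[0,0,0],1]]';python3 -m crank '[[[0,0,-0.003],[0,0,0],1],[[0,0,-0.003],[0,0,0],1],[[0,0,0],[0,0,0],1]]'
```

```text
time: 15.2
ee_pos: [0.5007, -0.0206, 0.161]
eef_rot: [-180.0, -0.0, 174.1]
ft_force: [0.8, 0.7, -1.0]
opening: 0.531
gripper_force: 52.8
time: 15.58
ee_pos: [0.5009, -0.0209, 0.1551]
eef_rot: [-180.0, -0.0, 174.1]
ft_force: [-0.0, -0.5, -2.3]
opening: 0.533
gripper_force: 52.6
```

```bash
python3 -m crank '[[[0,0,-0.006],[0,0,0],1],[[0,0,-0.006],[0,0,0],1],[[0,0,-0.006],[0,0,0],1],[[0,0,-0.005],[0,0,0],1],[[0,0,-0.003],[0,0,0],1],[[0,0,0],[0,0,0],1]]';python3 -m crank '[[[0,0,-0.002],[0,0,0],1],[[0,0,-0.001],[0,0,0],1],[[0,0,0],[0,0,0],1]]'
```

```text
time: 16.32
ee_pos: [0.5007, -0.0206, 0.1289]
eef_rot: [180.0, -0.0, 174.1]
ft_force: [0.4, -2.3, -2.5]
opening: 0.531
gripper_force: 52.6
time: 16.7
ee_pos: [0.5009, -0.0207, 0.1264]
eef_rot: [-180.0, 0.0, 174.1]
ft_force: [-0.4, -2.6, -1.4]
opening: 0.531
gripper_force: 52.9
```

```bash
python3 -m crank '[[[0,0,-0.001],[0,0,0],1],[[0,0,0],[0,0,0],1]]';python3 -m crank '[[[0,0,-0.001],[0,0,0],1],[[0,0,0],[0,0,0],1]]'
```

```text
time: 16.95
ee_pos: [0.501, -0.0207, 0.1253]
eef_rot: [-180.0, 0.0, 174.1]
ft_force: [0.6, -3.0, -0.1]
opening: 0.528
gripper_force: 52.9
time: 17.2
ee_pos: [0.501, -0.0209, 0.1246]
eef_rot: [-180.0, 0.0, 174.1]
ft_force: [-0.4, -3.7, 1.4]
opening: 0.53
gripper_force: 53.2
```

```bash
python3 -m crank '[[[0,-0.0005,-0.001],[0,0,0],1],[[0,0,0],[0,0,0],1]]';python3 -m crank '[[[0,0,-0.001],[0,0,0],1],[[0,0,0],[0,0,0],1]]'
```

```text
time: 17.45
ee_pos: [0.5012, -0.0211, 0.1245]
eef_rot: [180.0, 0.1, 174.1]
ft_force: [-2.5, -1.5, 8.3]
opening: 0.532
gripper_force: 53.9
time: 17.7
ee_pos: [0.5013, -0.0211, 0.1245]
eef_rot: [180.0, 0.1, 174.1]
ft_force: [-3.7, -2.6, 13.7]
opening: 0.523
gripper_force: 54.6
```

```bash
python3 -m crank '[[[0,0,0.001],[0,0,0],1],[[0,0,0],[0,0,0],0.2],[[0,0,0],[0,0,0],-0.3],[[0,0,0],[0,0,0],-1],[[0,0,0],[0,0,0],-1],[[0,0,0],[0,0,0],-1],[[0,0,0.02],[0,0,0],-1],[[0,0,0.04],[0,0,0],-1],[[0,0,0.05],[0,0,0],-1]]'; python3 -m crank '[[[-0.02,-0.04,0.01],[0,0,0],-1],[[-0.02,-0.05,0],[0,0,0],-1],[[-0.02,-0.05,0],[0,0,0],-1],[[-0.02,-0.05,0],[0,0,0],-1],[[-0.02,-0.05,0],[0,0,0],-1],[[0,0,0],[0,0,0],-1]]'; python3 - <<'E'
from h import *
s=bot.read_camera("scene"); w=crop(s,(294,220),150,4); o=np.array([219,145])
a=np.radians(-6); R=np.array([[np.cos(a),-np.sin(a)],[np.sin(a),np.cos(a)]])
q=np.c_[np.array([[.03,.023],[-.03,.023],[-.03,-.023],[.03,-.023]])@R.T+[.5,-.0212],[.154]*4]
cv2.polylines(w,[((proj("scene",q)-o)*4).round().astype(int)],True,(0,255,0),1)
cv2.imwrite("pics/m8.png",w)
E
```

```text
time: 18.82
ee_pos: [0.5, -0.021, 0.2333]
eef_rot: [180.0, -0.2, 174.1]
ft_force: [0.2, -0.5, -0.2]
opening: 0.999
gripper_force: 0.0
time: 19.58
ee_pos: [0.3995, -0.264, 0.2431]
eef_rot: [-180.0, -0.0, 173.8]
ft_force: [0.0, -0.0, 0.6]
opening: 0.999
gripper_force: 0.0
```

View pics/m8.png

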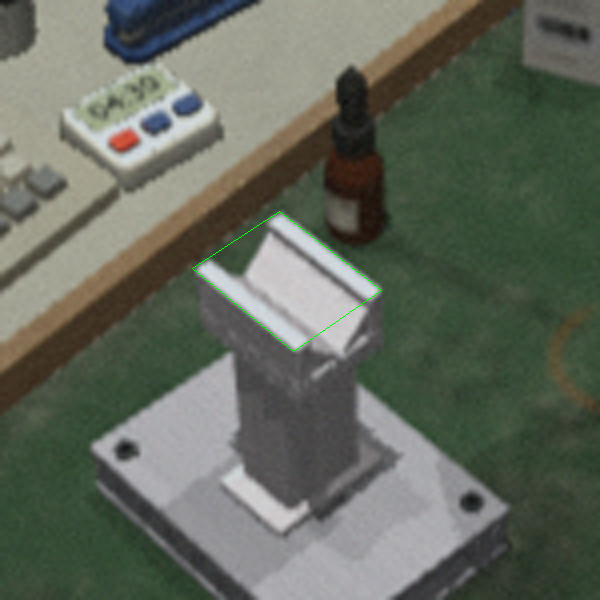

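The picture shows the V-rest level, with its block down on the column. Its top corners, (195,268), (280,212), (380,290) and (295,349), match the outline expected for the fully home position. The flange lies on the base and the bottle still stands at (355,190).

```bash
python3 -c "
from workcell import bot
print(bot.sign_off())"
```

```text
the job is handed in; nothing more can be done
None
```

The job is handed in at about 19.6 s: the post is locked in the base by its quarter turn and the V-rest is seated fully home in its bore, all upright; I kept clear of the bystanders, though only the bottle was in the last picture.

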